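# Stow the long microscope objective

## Task

Put the long objective (the tallest of the three optical parts standing on the blue bench mat) away in the open pocket of the wooden storage block: stand it upright on the pocket's floor and let go. It is a delicate lens, so hold it with a light grip, keep it upright and set it down softly without letting it drop, and leave the short objective and the eyepiece standing where they are.

Things in the scene. Friction and masses are not known exactly. Their poses are not given: they have to be found in the camera images.
- long_objective: Aluminium lens barrel, about 180 g, upright on the mat (top 4 mm above the bench): cylinder 30 mm in diameter up to 62 mm, then a narrow nose, 76 mm tall. Origin: centre of underside; z up. Fragile: all contact forces on it, both fingers added, must stay under 45 N: grip with 5 to 10 N per finger. One of three parts in a row along the mat, 80 mm or more between centres.
- open_pocket (a point): Centre of the mouth of the open pocket (round, 51 mm wide, 14 mm deep, flat floor) in the top face of the fixed wooden block (80 x 160 mm, 26 mm high, at any yaw). z up; y along the block's length, towards its near end. The other pocket, 76 mm away towards -y, is closed by a fixed black cap 56 mm across that stands 10 mm above the block.
- short_objective: Bystander on the mat: an aluminium objective of the same 30 mm diameter but only 42 mm tall. Loose. Origin: centre of its underside; z up. Leave it standing.
- eyepiece: Bystander on the mat: a black eyepiece, 46 mm tall, at most 40 mm in diameter. Loose. Origin: centre of its underside; z up. Leave it standing.
Things that resemble listed ones, but are neither listed nor needed, are in the scene too. Of the things shaped like the part that bears open_pocket, the wooden one is meant.

How it is judged:
By the outcome, as a careful person would: the job done as asked, in the order asked, and still so for the second after the job is handed in, with the robot touching nothing.
It also fails if it takes over 45 s, if anything falls off the work surface, if the arm or the gripper's body presses on something with over 40 N, if the wrist force passes 120 N, or if a joint passes its speed limit or range.

## Robot

A 7-joint arm with a two-finger parallel gripper is mounted at the origin on the work surface. World frame = base frame: x ahead of the robot, y to its left, z up, the work surface at z = 0. Lengths are in m, angles in rad, forces in N, time in s.
With the tool pointing down it reaches from about 0.425 to 0.875 m from the base axis. Payload 4.7 kg.
Tool frame: the origin (TCP) lies at the very end of the fingers, on their centre line; the grasp point (between the pads) lies 19 mm behind it; z points along the fingers, y is the line along which they close (so a half turn about z gives the same grasp; the last joint's range is limited). The gripper opens to 87 mm and grips with 3 to 60 N. Pads are 19 mm wide; open, the fingers measure 117 mm over their backs; the gripper's body (75 mm by 190 mm) begins 51 mm behind the grasp point.
Start: joints at [1.202, 0.321, -0.07, 1.45, 0.023, 1.371, -0.057], TCP at [0.243, -0.603, 0.185] pointing down, gripper open.
Joint ranges: [-2.86, 2.86], [-0.3, 2.09], [-1.38, 1.24], [0.06, 2.45], [-1.56, 4.7], [0.09, 2.05], [-2.69, 2.69]. Speed limits (rad/s): [2.57, 2.57, 3.14, 3.14, 3.14, 3.14, 3.14].

## Interface

Orientations are given as a rotation vector (axis times angle).
In Python, from bench import ctrl, get_image, job gives the robot as it stands.
- The arm moves only by the shell command python3 -m crank 'ROWS' [FORCE]. ROWS is JSON, a list that holds one entry, the list of rows, each a list of 5 numbers: the shift along the tool's x, y, z in mm, then the turn about the tool's z in rad, then the closure, from -1 (fully open) to 1 (shut), so that 0 is half open. A call has 1 to 10 rows; each row shifts and turns the commanded pose from where the row before left it, along the tool's axes as they then stand; what a row does not reach is not made up. A row lasts 1/12 s, in which the tool goes at most 41.7 mm and 7.16 degrees, less where a joint would pass 70% of its speed; a pose out of reach is approached as far as the arm can. A call with a gripper value outside its range is refused whole. The fingers move at their own pace and stop on an object; FORCE is the grip in N (left out, the last holds). Time passes only in rows, so rows that do not move let the fingers close. It gives the time, the measured TCP pose, the force, the opening and the grip force at its end, in the units of the state.
- ctrl.get_state(): the state, without advancing time (a new reading comes with each control period).
- get_image(name): name is "scene" or "top" or "wrist"; returns a dict with "pixels" (420x560x3 uint8, red, green, blue), "fx", "fy", "cx", "cy" (pixels), "T" (4x4, takes a point from camera to world coordinates); the wrist camera has in their place "T_tool_cam" (4x4, takes a point from camera to tool coordinates, whose origin is the TCP and whose axes are the flange's). Camera axes: x right, y down, z forward; pixel columns grow to the right and rows downward; lengths in m; the calibration is good to about 2 mm. A picture is of the moment at which its call begins: read the wrist's pose just before it. There is no depth.
- job.close_job(): hands the job in; it is judged then, once.
The state is a dict: "time": time; "joint_positions": joint angles; "qd": joint speeds; "joint_torque": joint torques, N m; "position": TCP position; "tool_rot": TCP orientation; "ft_force": force on the tool from outside, world axes, zero at the start; "torque": the same for the moment, N m; "grip_width": opening from 0.0 (shut) to 1.0 (fully open); "grip_force": force on a finger pad.
Only numpy, scipy, OpenCV 4.12 (cv2) and the standard library are available. Lean on these libraries where they do the work, as an engineer would, in place of code of your own. Each camera call takes 0.05 s, during which the arm holds its last target. There are 200 camera calls.

## Working session

There is one attempt and no reset: what is moved stays moved. The work goes in short steps, Python scripts to look and compute and a shell command to move; the robot and the scene stay as the last step left them, time stands still between calls to the robot, and variables do not carry over. Pictures are saved under pics/ and viewed, at most 10 in all, crops included, and the job is handed in when it is done.

```bash
mkdir -p pics
cat > h.py <<'E'
import numpy as np, cv2
from bench import ctrl, get_image, job
from scipy.spatial.transform import Rotation as R
def snap(n,f):
    s=ctrl.get_state(); im=get_image(n); cv2.imwrite('pics/'+f,im['pixels'][:,:,::-1])
    if n=='wrist':
        T=np.eye(4);T[:3,:3]=R.from_rotvec(s['tool_rot']).as_matrix();T[:3,3]=s['position'];im['T']=T@im['T_tool_cam']
    return im
def ray(im,u,v,z):
    d=im['T'][:3,:3]@np.array([(u-im['cx'])/im['fx'],(v-im['cy'])/im['fy'],1]);o=im['T'][:3,3]
    return (o+d*(z-o[2])/d[2]).round(4)
def proj(im,p):
    c=np.linalg.inv(im['T'])@np.r_[p,1];return np.array([im['fx']*c[0]/c[2]+im['cx'],im['fy']*c[1]/c[2]+im['cy']]).round(1)
E
python3 - <<'E'
from h import *
s=ctrl.get_state();print(s)
print(R.from_rotvec(s['tool_rot']).as_matrix().round(3))
a=snap('top','top.png');b=snap('scene','scene.png')
for i in (a,b):print(i['T'].round(3),i['fx'],i['cx'],i['cy'])
E
```

```text
{'time': 0.0, 'joint_positions': array([ 1.20212368,  0.32181013, -0.07013207,  1.45172445,  0.02259823,
        1.37076751, -0.056919  ]), 'qd': array([-0.00060175,  0.00039922,  0.00184504, -0.00076789, -0.00014366,
       -0.00023251,  0.00105969]), 'joint_torque': array([ 3.37141892e-04, -4.91291320e+01, -4.03338745e-01, -3.12522447e+01,
       -6.38079084e-02,  4.38318180e-02,  1.92982707e-04]), 'position': array([ 0.24251046, -0.60237593,  0.18364548]), 'tool_rot': array([-3.08237985e+00, -5.97326715e-01,  7.01179214e-04]), 'ft_force': array([-0.88278053, -0.09178347, -0.14492275]), 'torque': array([ 0.01012265, -0.03425555,  0.04003955]), 'grip_force': 0.0, 'grip_width': 0.998065953119259}
[[ 0.928  0.374 -0.001]
 [ 0.374 -0.928  0.002]
 [-0.    -0.002 -1.   ]]
[[-0.015 -0.988  0.151  0.406]
 [-1.     0.013 -0.011 -0.054]
 [ 0.009 -0.151 -0.988  1.007]
 [ 0.     0.     0.     1.   ]] 456.19321928412467 272.3255181236735 207.6751033108554
[[-0.692  0.459 -0.557  1.262]
 [ 0.722  0.453 -0.524  0.633]
 [ 0.012 -0.764 -0.645  0.899]
 [ 0.     0.     0.     1.   ]] 543.1029773659551 282.16786087181094 211.21688251432718
```

View pics/top.png

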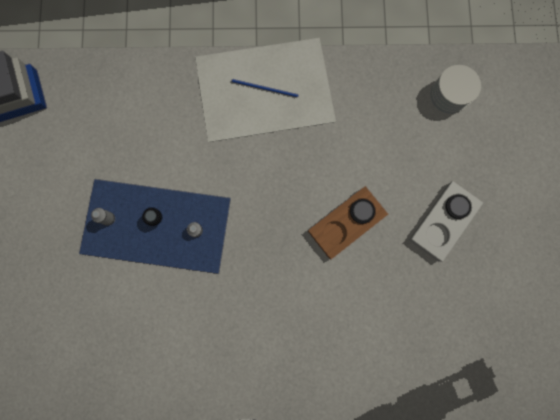

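View pics/scene.png

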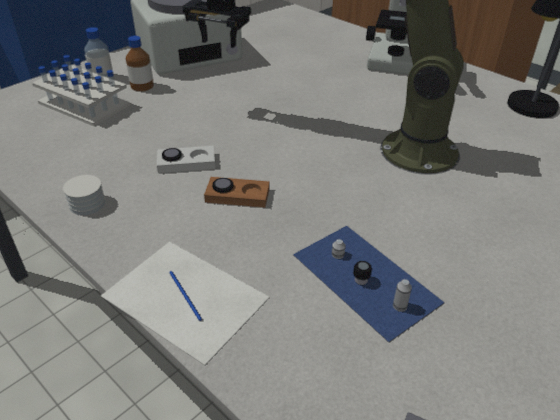

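The mat carries three parts in the top view: (100,215) silver and tallest, (151,216) black, which is the eyepiece, and (194,230) silver and short. The one at (100,215), seen at (402,293) in the scene view, fits the long objective. Of the two blocks, the wooden one is at (348,222), with its open pocket at about (336,233) and the cap at (362,211). The white block at (447,222) is the decoy.

Run:
```python
from h import *
a=cv2.imread('pics/top.png');b=cv2.imread('pics/scene.png')
c1=cv2.resize(a[190:250,80:220],None,fx=5,fy=5,interpolation=2);c2=cv2.resize(b[230:320,300:440],None,fx=2.8,fy=2.8,interpolation=2)
c3=cv2.resize(a[180:265,300:395],None,fx=3.2,fy=3.2,interpolation=2)
o=np.zeros((580,720,3),np.uint8);o[:300,:700]=c1;o[305:305+c2.shape[0],:c2.shape[1]]=c2;o[305:305+c3.shape[0],400:400+c3.shape[1]]=c3
cv2.imwrite('pics/crop.png',o)
im=get_image('top')
hsv=cv2.cvtColor(a,cv2.COLOR_BGR2HSV)
m=cv2.inRange(hsv,(3,110,50),(20,255,255));m[:, :290]=0;m[:,410:]=0
c=max(cv2.findContours(m,0,2)[0],key=cv2.contourArea);r=cv2.minAreaRect(c);print(r)
print('block',[ray(im,*p,.026) for p in cv2.boxPoints(r)])
print('cap',ray(im,362.5,211,.036))
for n,p,z in(('long',(98,214),.08),('eye',(151,215),.05),('short',(194,229),.046)):print(n,ray(im,*p,z))
```

```text
((347.2588195800781, 222.08436584472656), (35.94116973876953, 72.6676025390625), 51.745574951171875)
block [array([ 0.5048, -0.1402,  0.026 ]), array([ 0.6023, -0.2682,  0.026 ]), array([ 0.5391, -0.3139,  0.026 ]), array([ 0.4435, -0.1863,  0.026 ])]
cap [ 0.5443 -0.2588  0.036 ]
long [0.5391 0.2925 0.08  ]
eye [0.5397 0.1921 0.05  ]
short [0.5092 0.1017 0.046 ]
```

View pics/crop.png

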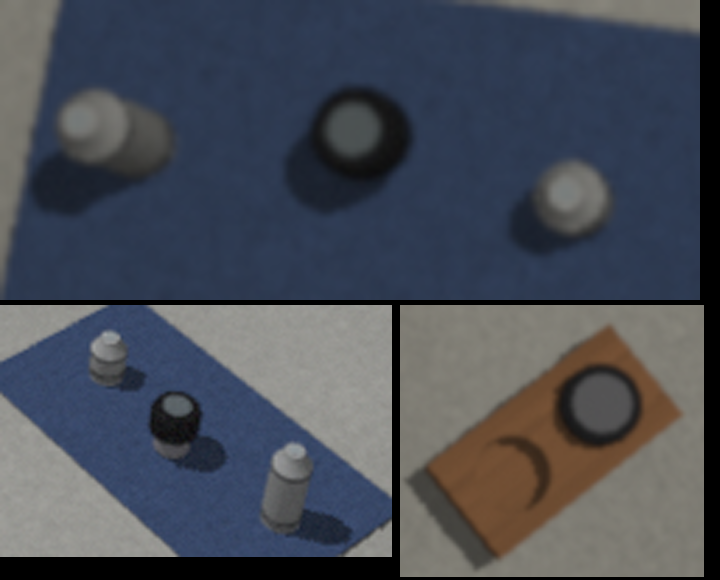

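The crop confirms it: the long objective is the tall silver barrel with a nose. In the top view its nose tip is at about (96,214.5) and its shoulder at (98.8,215). The open pocket of the wooden block is at about (336,233), and the dark cap is at the other end, (362.5,211). I'm moving over the pocket first to measure it with the wrist camera on the way.

```bash
python3 -m crank '[[[24,-17,0,0,-1],[24,-17,0,0,-1],[24,-17,0,0,-1],[24,-17,0,0,-1],[24,-17,0,0,-1],[24,-17,0,0,-1],[24,-17,0,0,-1],[24,-17,0,0,-1]]]' 7
python3 -m crank '[[[24,-17,0,0,-1],[24,-17,0,0,-1],[24,-17,0,0,-1],[24,-17,0,0,-1],[24,-17,0,0,-1],[24,-17,0,0,-1],[24,-17,0,0,-1],[24,-17,0,0,-1],[0,0,0,0,-1]]]'
python3 -m crank '[[[0,0,0,-0.12,-1],[0,0,0,-0.12,-1],[0,0,0,-0.12,-1],[0,0,0,-0.12,-1],[0,0,0,-0.12,-1],[0,0,0,-0.12,-1],[0,0,0,-0.12,-1],[0,0,0,-0.12,-1]]]'
python3 -m crank '[[[0,0,0,-0.12,-1],[0,0,0,-0.12,-1],[0,0,0,-0.12,-1],[0,0,0,-0.12,-1],[0,0,0,-0.12,-1],[0,0,0,-0.12,-1],[0,0,0,-0.12,-1],[0,0,0,-0.03,-1],[0,0,0,0,-1],[0,0,0,0,-1]]]'
python3 - <<'E'
from h import *
i=snap('wrist','w1.png');s=ctrl.get_state();print(s['position'],s['joint_positions'].round(2),R.from_rotvec(s['tool_rot']).as_matrix().round(3),i['T'].round(3))
for p in((.498,-.198,.026),(.5443,-.2588,.036)):print(proj(i,p))
E
```

```text
time: 0.82
position: [0.3705, -0.4037, 0.1845]
tool_rot: [-3.084, -0.598, 0.001]
ft_force: [0.7, 0.2, -0.7]
grip_width: 0.998
grip_force: 0.0
time: 1.57
position: [0.5007, -0.1997, 0.1848]
tool_rot: [-3.078, -0.612, -0.004]
ft_force: [0.6, 1.0, -0.2]
grip_width: 1.002
grip_force: 0.0
time: 2.23
position: [0.497, -0.2073, 0.1845]
tool_rot: [-2.454, -1.961, 0.001]
ft_force: [-0.4, 0.1, 0.1]
grip_width: 0.998
grip_force: 0.0
time: 3.07
position: [0.4971, -0.2073, 0.1845]
tool_rot: [-1.409, -2.808, 0.0]
ft_force: [0.1, 0.2, -1.1]
grip_width: 1.0
grip_force: 0.0
[ 0.497181   -0.2073192   0.18457265] [ 0.82  0.11 -0.51  1.71  0.06  1.33  0.94] [[-0.598  0.802 -0.   ]
 [ 0.802  0.598  0.   ]
 [ 0.    -0.    -1.   ]] [[ 0.802  0.572  0.173  0.451]
 [ 0.597 -0.768 -0.231 -0.144]
 [ 0.001  0.288 -0.958  0.385]
 [ 0.     0.     0.     1.   ]]
[287.1 179.7]
[287.6 250.7]
```

View pics/w1.png

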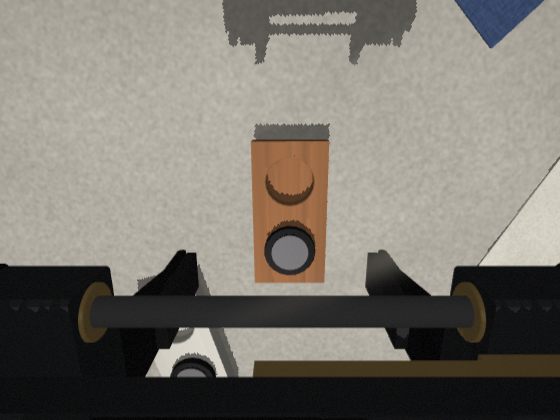

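The wrist view shows the wooden block upright in the picture, with its open pocket centred at about (289.5,180) and the cap at (290,250). That is within 3 px (about 2 mm) of the prediction. Next I go over the long objective.

```bash
python3 -m crank '[[[18.7,16.5,0,0,-1],[18.7,16.5,0,0,-1],[18.7,16.5,0,0,-1],[18.7,16.5,0,0,-1],[18.7,16.5,0,0,-1],[18.7,16.5,0,0,-1],[18.7,16.5,0,0,-1],[18.7,16.5,0,0,-1],[18.7,16.5,0,0,-1],[18.7,16.5,0,0,-1]]]' 7
python3 -m crank '[[[18.7,16.5,0,0,-1],[18.7,16.5,0,0,-1],[18.7,16.5,0,0,-1],[18.7,16.5,0,0,-1],[18.7,16.5,0,0,-1],[18.7,16.5,0,0,-1],[18.7,16.5,0,0,-1],[18.7,16.5,0,0,-1],[14,12,0,0,-1],[0,0,0,0,-1]]]'
python3 -m crank '[[[0,0,0,0,-1],[0,0,0,0,-1]]]'
python3 - <<'E'
from h import *
import cv2
p=cv2.imread('pics/w1.png')
i=snap('wrist','w2.png');s=ctrl.get_state();print(s['joint_positions'].round(2))
t=get_image('top')
print([ray(t,*q) for q in((98.8,215,.066),(107.4,218.6,.004),(96,214.4,.08))])
for z in(.004,.066,.08):print(proj(i,(.538,.291,z)))
E
```

```text
time: 3.95
position: [0.5175, 0.0425, 0.1848]
tool_rot: [1.408, 2.808, -0.0]
ft_force: [0.3, 0.4, -0.3]
grip_width: 1.004
grip_force: 0.0
time: 4.78
position: [0.5334, 0.2639, 0.1847]
tool_rot: [-1.398, -2.811, -0.004]
ft_force: [-0.2, -0.0, -0.3]
grip_width: 0.997
grip_force: 0.0
time: 4.95
position: [0.5351, 0.2575, 0.1844]
tool_rot: [1.409, 2.808, -0.002]
ft_force: [0.3, -0.2, -0.5]
grip_width: 1.0
grip_force: 0.0
[ 0.21  0.3  -0.85  1.57  0.23  1.37 -0.02]
[array([0.539, 0.296, 0.066]), array([0.5394, 0.2998, 0.004 ]), array([0.5383, 0.2966, 0.08  ])]
[301.6 159.3]
[305.3 168.7]
[306.3 171.4]
```

View pics/w2.png

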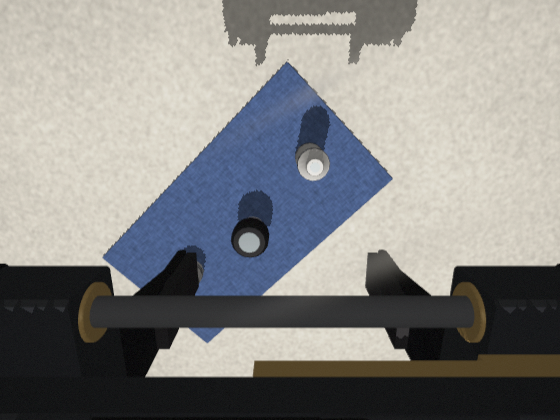

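The long objective shows its nose tip at (314.5,168) and its shoulder circle at about (313,165). The eyepiece is at (249,240).

Run:
```python
from h import *
i=get_image('wrist');s=ctrl.get_state();T=np.eye(4);Rm=R.from_rotvec(s['tool_rot']).as_matrix();T[:3,:3]=Rm;T[:3,3]=s['position'];i['T']=T@i['T_tool_cam']
g=cv2.cvtColor(i['pixels'],cv2.COLOR_RGB2HSV)
m=((g[:,:,1]<60)&(g[:,:,2]>90)).astype(np.uint8);w=np.zeros_like(m);w[140:190,290:338]=m[140:190,290:338]
n,l,st,c=cv2.connectedComponentsWithStats(w);k=1+st[1:,4].argmax();print(st[k],c[k])
m2=(w>0)&(g[:,:,2]>225);v,u=np.nonzero(m2);print('tip',u.mean(),v.mean(),len(u))
for q in((c[k][0],c[k][1],.066),(314.5,168,.08),(u.mean(),v.mean(),.08)):
  p=ray(i,*q);print(p,(Rm.T@(p-s['position'])*1000).round(1))
```

```text
[297 144  33  36 896] [312.68973214 162.16852679]
tip 312.609756097561 170.17073170731706 41
[0.5402 0.2993 0.066 ] [ 31.3  29.2 118.6]
[0.5424 0.2971 0.08  ] [ 28.2  29.7 104.6]
[0.5423 0.2946 0.08  ] [ 26.3  28.1 104.6]
```

```bash
python3 -m crank '[[[15,15,0,0,-1],[14,14.5,0,0,-1],[0,0,0,0,-1],[0,0,20,0,-1],[0,0,20,0,-1],[0,0,20,0,-1],[0,0,20,0,-1],[0,0,20,0,-1],[0,0,0,0,-1],[0,0,0,0,-1]]]' 7
python3 -m crank '[[[0,0,15,0,-0.5],[0,0,15,0,-0.5],[0,0,10,0,-0.3],[0,0,8,0,-0.2],[0,0,6,0,0],[0,0,0,0,0],[0,0,0,0,0.1],[0,0,0,0,0.1],[0,0,0,0,0.15],[0,0,0,0,0.2]]]'
python3 - <<'E'
from h import *
i=snap('wrist','w3.png');s=ctrl.get_state();print(s['position'],s['ft_force'])
E
```

```text
time: 5.93
position: [0.5409, 0.2978, 0.0841]
tool_rot: [-1.409, -2.807, 0.003]
ft_force: [0.5, 0.1, 0.0]
grip_width: 0.999
grip_force: 0.0
time: 6.77
position: [0.5415, 0.2998, 0.0313]
tool_rot: [1.407, 2.808, 0.001]
ft_force: [0.5, 0.3, -0.1]
grip_width: 0.426
grip_force: 0.0
[0.54145581 0.29971048 0.03121664] [-0.71817527 -1.14917732 -0.34795336]
```

View pics/w3.png

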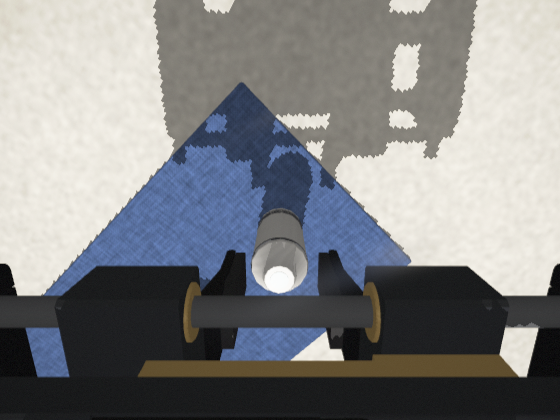

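The barrel is centred between the fingers: nose tip at (279,279), finger inner edges at 245 and 319. I check the offset along tool x before closing.

Run:
```python
from h import *
i=get_image('wrist');s=ctrl.get_state();T=np.eye(4);Rm=R.from_rotvec(s['tool_rot']).as_matrix();T[:3,:3]=Rm;T[:3,3]=s['position'];i['T']=T@i['T_tool_cam']
for q in((279,279,.08),(279,265,.066)):
  p=ray(i,*q);print(p,(Rm.T@(p-s['position'])*1000).round(1))
```

```text
[0.541  0.2986 0.08  ] [ -0.6  -0.9 -48.9]
[0.5405 0.2992 0.066 ] [  0.2  -0.9 -34.9]
```

Offsets are under 1 mm, so I close gently.

```bash
python3 -m crank '[[[0,0,0,0,0.22],[0,0,0,0,0.26],[0,0,0,0,0.3],[0,0,0,0,0.34],[0,0,0,0,0.38],[0,0,0,0,0.45],[0,0,0,0,0.6],[0,0,0,0,0.8],[0,0,0,0,1],[0,0,0,0,1]]]' 7
python3 -m crank '[[[0,0,0,0,1],[0,0,0,0,1],[0,0,0,0,1]]]'
```

```text
time: 7.7
position: [0.541, 0.2994, 0.0306]
tool_rot: [-1.407, -2.809, 0.001]
ft_force: [-0.1, -0.4, -0.2]
grip_width: 0.266
grip_force: 5.8
time: 7.95
position: [0.5411, 0.2995, 0.0307]
tool_rot: [1.407, 2.809, -0.0]
ft_force: [0.1, -1.0, 0.9]
grip_width: 0.272
grip_force: 5.8
```

```bash
python3 -m crank '[[[0,0,0,0,1],[0,0,0,0,1],[0,0,-2,0,1],[0,0,-4,0,1],[0,0,-6,0,1],[0,0,-8,0,1],[0,0,0,0,1],[0,0,0,0,1],[0,0,0,0,1]]]' 8.5
python3 - <<'E'
from h import *
i=snap('wrist','w4.png');t=snap('scene','s4.png');a=cv2.imread('pics/w4.png')[200:340,180:390];b=cv2.imread('pics/s4.png')[190:330,300:440]
cv2.imwrite('pics/c4.png',np.hstack([cv2.resize(a,None,fx=2,fy=2),cv2.resize(b,None,fx=2,fy=2,interpolation=2)]))
E
```

```text
time: 8.7
position: [0.5412, 0.2994, 0.0508]
tool_rot: [1.407, 2.809, -0.0]
ft_force: [-0.1, 0.3, -1.8]
grip_width: 0.187
grip_force: 18.2
```

View pics/c4.png

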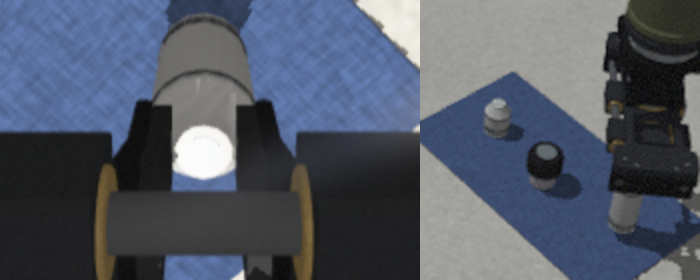

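Seen between the fingers, the barrel looks held at (205,150), and both bystanders are still standing. The grip reads higher than I set, so I check it before going on.

```bash
python3 - <<'E'
from h import *
for _ in range(3):
  s=ctrl.get_state();print(s['time'],s['position'],s['grip_width'],s['grip_force'],s['ft_force']);i=get_image('wrist')
E
python3 -m crank '[[[0,0,0,0,1]]]' 6
```

```text
8.8 [0.54095219 0.29924666 0.05038554] 0.19012350373856884 18.161511285834422 [ 1.24237289 -0.09056077 -2.22611235]
8.85 [0.54090344 0.29926976 0.05031806] 0.1836461694902386 18.16227400644493 [-0.55118446  0.78257651 -2.08751123]
8.9 [0.54094657 0.29928066 0.05033388] 0.1911038838517312 18.164768906062818 [ 0.03772065 -0.58423931 -1.22868099]
time: 9.03
position: [0.541, 0.2994, 0.0505]
tool_rot: [-1.407, -2.809, 0.001]
ft_force: [-0.0, -0.0, -1.6]
grip_width: 0.188
grip_force: 14.1
```

Run:
```python
from h import *
t=get_image('scene');i=get_image('wrist');s=ctrl.get_state();T=np.eye(4);T[:3,:3]=R.from_rotvec(s['tool_rot']).as_matrix();T[:3,3]=s['position'];i['T']=T@i['T_tool_cam']
for d in(0,.02):
  print('wrist tip/shoulder/base',d,[proj(i,(.541,.2988,z+d)) for z in(.08,.066,.004)],'scene base',proj(t,(.541,.2988,.004+d)))
for f in('scene.png','s4.png'):
  a=cv2.imread('pics/'+f).astype(int)
  for c in(398,402):print(f,c,[(r,*(a[r,c,[2,0]])) for r in range(290,318,2)])
for f in('w3.png','w4.png'):
  a=cv2.cvtColor(cv2.imread('pics/'+f),cv2.COLOR_BGR2HSV)
  for r in range(200,300,8):
    q=np.nonzero((a[r,230:330,1]<60)&(a[r,230:330,2]>80))[0]+230
    print(f,r,q.min() if len(q) else 0,q.max() if len(q) else 0,len(q))
```

```text
wrist tip/shoulder/base 0 [array([280. , 261.8]), array([280.1, 251.5]), array([280.4, 218.8])] scene base [398.6 306.3]
wrist tip/shoulder/base 0.02 [array([279.8, 279.3]), array([279.9, 266.6]), array([280.3, 227.6])] scene base [400.  300.1]
scene.png 398 [(290, np.int64(82), np.int64(85)), (292, np.int64(100), np.int64(104)), (294, np.int64(99), np.int64(100)), (296, np.int64(98), np.int64(101)), (298, np.int64(94), np.int64(97)), (300, np.int64(92), np.int64(94)), (302, np.int64(93), np.int64(94)), (304, np.int64(88), np.int64(90)), (306, np.int64(83), np.int64(84)), (308, np.int64(63), np.int64(65)), (310, np.int64(72), np.int64(76)), (312, np.int64(50), np.int64(98)), (314, np.int64(53), np.int64(103)), (316, np.int64(58), np.int64(107))]
scene.png 402 [(290, np.int64(129), np.int64(131)), (292, np.int64(70), np.int64(73)), (294, np.int64(85), np.int64(87)), (296, np.int64(86), np.int64(87)), (298, np.int64(85), np.int64(87)), (300, np.int64(83), np.int64(85)), (302, np.int64(83), np.int64(83)), (304, np.int64(81), np.int64(82)), (306, np.int64(78), np.int64(80)), (308, np.int
[... 1035 characters left out ...]
4(64)), (310, np.int64(34), np.int64(59)), (312, np.int64(51), np.int64(99)), (314, np.int64(65), np.int64(117)), (316, np.int64(61), np.int64(112))]
w3.png 200 0 0 0
w3.png 208 276 284 9
w3.png 216 268 297 26
w3.png 224 260 299 40
w3.png 232 257 302 46
w3.png 240 256 303 43
w3.png 248 254 304 49
w3.png 256 252 306 55
w3.png 264 251 307 57
w3.png 272 252 306 55
w3.png 280 256 302 47
w3.png 288 264 293 30
w3.png 296 0 0 0
w4.png 200 0 0 0
w4.png 208 272 290 10
w4.png 216 267 295 29
w4.png 224 260 301 42
w4.png 232 259 303 45
w4.png 240 258 305 43
w4.png 248 256 306 48
w4.png 256 266 297 32
w4.png 264 266 297 32
w4.png 272 266 297 32
w4.png 280 266 297 32
w4.png 288 275 288 14
w4.png 296 0 0 0
```

```bash
python3 -m crank '[[[0,0,0,0,1],[0,0,0,0,1],[0,0,0,0,1]]]' 5
python3 - <<'E'
from h import *
t=snap('scene','s5.png');i=snap('wrist','w5.png')
a=cv2.imread('pics/s5.png')[220:325,350:450];b=cv2.imread('pics/w5.png')[190:330,210:350]
cv2.imwrite('pics/c5.png',np.hstack([cv2.resize(a,(381,400),interpolation=2),cv2.resize(b,(400,400),interpolation=2)]))
E
```

```text
time: 9.38
position: [0.5411, 0.2995, 0.0507]
tool_rot: [1.407, 2.809, -0.0]
ft_force: [-0.1, 0.3, -2.2]
grip_width: 0.189
grip_force: 13.0
```

View pics/c5.png

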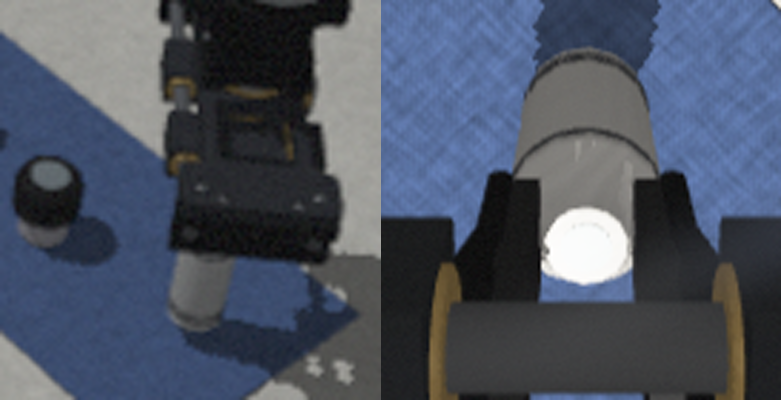

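The part hangs upright in the grip, lifted with the tool: its base edge rose about 5 px in the scene view and the nose tip kept its wrist pixel (279,279). The bystander is untouched. I ease the grip to 4 N, raise and carry.

```bash
python3 -m crank '[[[0,0,0,0,1],[0,0,-4,0,1],[0,0,-10,0,1],[0,0,-16,0,1],[0,0,-20,0,1],[0,0,-20,0,1],[0,0,-16,0,1],[0,0,-10,0,1],[0,0,-4,0,1],[0,0,0,0,1]]]' 4
python3 -m crank '[[[5,4.4,0,0,1],[-10,-8.8,0,0,1],[-13,-11.5,0,0,1],[-16,-14.2,0,0,1],[-16,-14.2,0,0,1],[-16,-14.2,0,0,1],[-16,-14.2,0,0,1],[-16,-14.2,0,0,1],[-16,-14.2,0,0,1],[-16,-14.2,0,0,1]]]'
```

```text
time: 10.32
position: [0.5417, 0.2999, 0.1519]
tool_rot: [1.406, 2.808, 0.002]
ft_force: [0.1, 0.5, -1.9]
grip_width: 0.196
grip_force: 8.2
time: 11.15
position: [0.5257, 0.1256, 0.1494]
tool_rot: [-1.405, -2.807, 0.002]
ft_force: [-0.5, -0.2, -1.9]
grip_width: 0.176
grip_force: 3.6
```

(The first row had a sign slip of 5 mm, which was harmless.) I nudge the grip up and continue.

```bash
python3 -m crank '[[[-16,-14.2,0,0,1],[-16,-14.2,0,0,1],[-16,-14.2,0,0,1],[-16,-14.2,0,0,1],[-16,-14.2,0,0,1],[-16,-14.2,0,0,1],[-16,-14.2,0,0,1],[-16,-14.2,0,0,1],[-16,-14.2,0,0,1],[-16,-14.2,0,0,1]]]' 5
python3 -m crank '[[[-16,-14.2,0,0,1],[-16,-14.2,0,0,1],[-16,-14.2,0,0,1],[-14,-12,0,0,1],[-10,-9,0,0,1],[-7,-6,0,0,1],[-4,-3,0,0,1],[0,0,0,0,1],[0,0,0,0,1],[0,0,0,0,1]]]'
python3 - <<'E'
from h import *
i=snap('wrist','w6.png');s=ctrl.get_state();print(s['position'],s['grip_force'],s['ft_force'])
t=snap('scene','s6.png');p=proj(t,(.4995,-.1965,.15)).astype(int);print(p)
a=cv2.imread('pics/s6.png')[max(p[1]-50,0):p[1]+70,p[0]-60:p[0]+60];b=cv2.imread('pics/w6.png')[110:310,190:370]
cv2.imwrite('pics/c6.png',np.hstack([cv2.resize(a,(400,400),interpolation=2),cv2.resize(b,(360,400),interpolation=2)]))
Rm=R.from_rotvec(s['tool_rot']).as_matrix()
print((Rm.T@(np.array([.4995,-.1965,.026])-s['position'])*1000).round(1))
E
```

```text
time: 11.98
position: [0.5079, -0.0873, 0.1495]
tool_rot: [-1.405, -2.807, 0.0]
ft_force: [-0.2, -0.9, -1.9]
grip_width: 0.178
grip_force: 4.6
time: 12.82
position: [0.5007, -0.1953, 0.1508]
tool_rot: [-1.404, -2.81, -0.001]
ft_force: [-0.9, -1.2, -0.8]
grip_width: 0.182
grip_force: 4.6
[ 0.500647   -0.19535007  0.15081178] 4.601690746931126 [ 0.83874362  0.47874074 -1.83514674]
[249 149]
[ -0.3  -1.6 124.8]
```

View pics/c6.png

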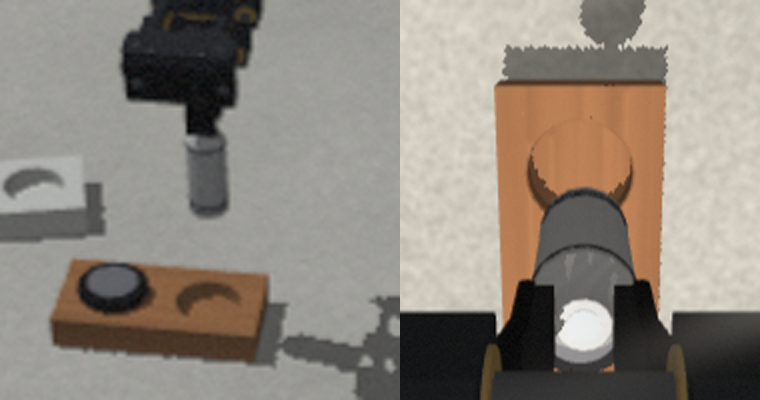

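The part hangs upright with its base about 27 mm below the TCP. In the crop the pocket is at (580,170), which is wrist pixel (280,195). I check the pocket against the tool once more and then lower.

```bash
python3 - <<'E'
from h import *
i=get_image('wrist');s=ctrl.get_state();T=np.eye(4);Rm=R.from_rotvec(s['tool_rot']).as_matrix();T[:3,:3]=Rm;T[:3,3]=s['position'];i['T']=T@i['T_tool_cam']
for q in((280,195,.026),(282.5,272,.2)):
  p=ray(i,*q);print(p,(Rm.T@(p-s['position'])*1000).round(1))
E
python3 -m crank '[[[0,-1,0,0,1],[0,0,6,0,1],[0,0,12,0,1],[0,0,16,0,1],[0,0,16,0,1],[0,0,14,0,1],[0,0,8,0,1],[0,0,3,0,1],[0,0,0,0,1],[0,0,0,0,1]]]'
```

```text
[ 0.5005 -0.1975  0.026 ] [ -1.3  -1.  124.9]
[ 0.4992 -0.1927  0.2   ] [  3.3   0.8 -49.1]
time: 13.8
position: [0.4998, -0.1974, 0.076]
tool_rot: [1.407, 2.809, 0.0]
ft_force: [0.4, -0.8, -2.5]
grip_width: 0.171
grip_force: 4.6
```

```bash
python3 -m crank '[[[0,0,6,0,1],[0,0,8,0,1],[0,0,8,0,1],[0,0,4,0,1],[0,0,2,0,1],[0,0,0,0,1],[0,0,0,0,1]]]'
python3 - <<'E'
from h import *
i=snap('wrist','w7.png');t=snap('scene','s7.png');s=ctrl.get_state();print(s['position'])
p=proj(t,(.4995,-.1965,.05)).astype(int)
a=cv2.imread('pics/s7.png')[p[1]-55:p[1]+45,p[0]-60:p[0]+40];b=cv2.imread('pics/w7.png')[150:310,200:360]
cv2.imwrite('pics/c7.png',np.hstack([cv2.resize(a,(400,400),interpolation=2),cv2.resize(b,(400,400),interpolation=2)]))
E
```

```text
time: 14.38
position: [0.4996, -0.1974, 0.0478]
tool_rot: [1.407, 2.809, -0.0]
ft_force: [0.6, 0.4, -1.5]
grip_width: 0.177
grip_force: 4.6
[ 0.4995958  -0.19750772  0.04779525]
```

View pics/c7.png

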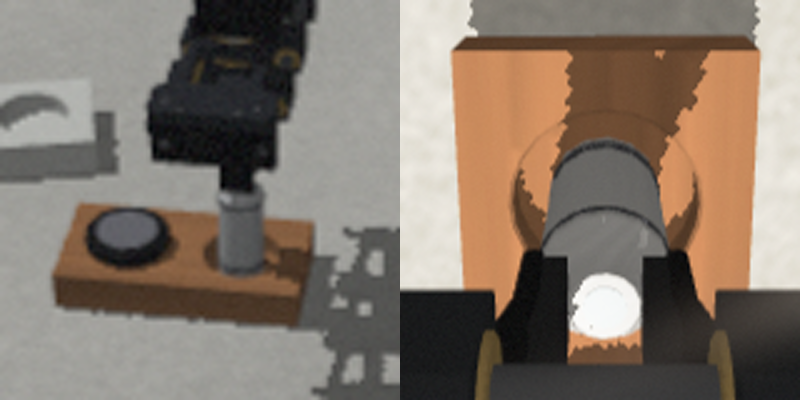

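The barrel is over the pocket: its base at (605,140) in the crop lies inside the mouth, which spans 513–697 across, and it is centred and upright. I lower in small steps, watching the force.

```bash
python3 -m crank '[[[0,0,1,0,1],[0,0,1,0,1],[0,0,1,0,1],[0,0,1,0,1],[0,0,1,0,1],[0,0,0,0,1],[0,0,0,0,1]]]'
python3 -m crank '[[[0,0,0.5,0,1],[0,0,0.5,0,1],[0,0,0.5,0,1],[0,0,0,0,1]]]'
python3 -m crank '[[[0,0,0.5,0,1],[0,0,0.5,0,1],[0,0,0,0,1]]]'
```

```text
time: 15.07
position: [0.5014, -0.1983, 0.0453]
tool_rot: [1.405, 2.805, -0.001]
ft_force: [-1.8, 0.9, 9.9]
grip_width: 0.186
grip_force: 6.1
time: 15.4
position: [0.5015, -0.1984, 0.044]
tool_rot: [1.405, 2.805, -0.001]
ft_force: [-1.2, -0.1, 11.5]
grip_width: 0.193
grip_force: 6.3
time: 15.65
position: [0.5017, -0.1985, 0.0433]
tool_rot: [1.405, 2.804, -0.001]
ft_force: [-3.1, 0.7, 12.4]
grip_width: 0.193
grip_force: 8.7
```

Run:
```python
from h import *
t=snap('scene','s8.png');i=snap('wrist','w8.png');s=ctrl.get_state();print(s['ft_force'],s['grip_force'])
p=proj(t,(.4995,-.1965,.05)).astype(int);print('seen bottom s7',p[0]-60+240/4,p[1]-55+272/4)
for z in(.012,.016,.021,.026):print(z,proj(t,(.4995+.011,-.1965+.0102,z)))
a=cv2.imread('pics/s7.png').astype(int);b=cv2.imread('pics/s8.png').astype(int)
c=p[0]
for r in range(p[1]-12,p[1]+22):print(r,a[r,c],b[r,c])
w=cv2.imread('pics/w7.png').astype(int);x=cv2.imread('pics/w8.png').astype(int)
print([(r,w[r,281].tolist(),x[r,281].tolist()) for r in range(196,284,4)])
```

```text
[-1.66700927  0.54658948 12.39526935] 8.730748170441984
seen bottom s7 251.0 194.0
0.012 [251.  196.9]
0.016 [250.9 195.7]
0.021 [250.9 194.2]
0.026 [250.8 192.6]
169 [18 15 16] [10 10 10]
170 [28 21 17] [17 14 17]
171 [13 10 12] [24 23 22]
172 [21 18 14] [19 16 11]
173 [35 34 33] [21 18 15]
174 [70 69 68] [22 15 20]
175 [101  99  99] [35 38 36]
176 [102 100 100] [73 72 71]
177 [92 92 90] [96 96 92]
178 [71 69 67] [77 76 75]
179 [84 84 81] [72 72 70]
180 [87 87 87] [87 88 87]
181 [90 89 89] [91 91 89]
182 [88 86 86] [89 90 88]
183 [89 88 89] [88 89 86]
184 [87 88 86] [88 88 88]
185 [91 91 90] [87 85 84]
186 [91 90 88] [88 88 86]
187 [87 88 86] [84 84 83]
188 [89 89 86] [89 89 88]
189 [90 90 87] [89 88 87]
190 [90 89 88] [85 85 84]
191 [91 91 90] [88 87 86]
192 [80 80 78] [85 83 83]
193 [67 64 64] [66 66 65]
194 [73 74 77] [62 65 68]
195 [ 72  86 106] [ 67  82 101]
196 [ 65  94 133] [ 63  93 133]
197 [ 66  94 134] [ 64  95 133]
198 [ 58  84 119] [ 59  85 120]
199 [40 55 77] [38 56 77]
200 [39 56 75] [38 56 75]
201 [38 53 74] [40 55 74]
202 [41 57 76] [40 53 73]
[(196, [51, 76, 110], [
[... 157 characters left out ...]
106]), (216, [100, 102, 104], [100, 104, 105]), (220, [102, 104, 105], [102, 105, 106]), (224, [101, 103, 105], [105, 106, 109]), (228, [101, 104, 105], [105, 108, 109]), (232, [72, 74, 74], [105, 107, 108]), (236, [124, 127, 130], [109, 112, 114]), (240, [117, 120, 122], [120, 123, 125]), (244, [121, 123, 125], [122, 126, 128]), (248, [114, 118, 119], [118, 122, 124]), (252, [115, 118, 120], [119, 121, 123]), (256, [115, 116, 119], [119, 123, 123]), (260, [227, 231, 233], [116, 118, 121]), (264, [229, 232, 232], [242, 245, 246]), (268, [248, 249, 246], [245, 246, 243]), (272, [248, 248, 246], [249, 249, 248]), (276, [249, 249, 247], [249, 249, 248]), (280, [248, 249, 246], [249, 249, 247])]
```

Run:
```python
from h import *
i=get_image('wrist');s=ctrl.get_state();T=np.eye(4);Rm=R.from_rotvec(s['tool_rot']).as_matrix();T[:3,:3]=Rm;T[:3,3]=s['position'];i['T']=T@i['T_tool_cam']
x=cv2.cvtColor(i['pixels'],cv2.COLOR_RGB2HSV)
print([(r,x[r,281,1:].tolist()) for r in range(180,215,2)])
for r in(206,216,226,240):
  q=np.nonzero(x[r,:,1]<45)[0];q=q[(q>240)&(q<325)];print(r,q.min(),q.max(),len(q))
def T2(u,v,z):
  p=ray(i,u,v,z);return p,(Rm.T@(p-s['position'])*1000).round(1)
for z in(.012,.026):print('base far',z,*T2(281,202,z))
print('pocket now in tool',(Rm.T@(np.array([.500,-.197,.026])-s['position'])*1000).round(1))
print('tip if floor',*T2(281,275,.088),proj(i,(.5005,-.197,.088)))
```

```text
[(180, [135, 108]), (182, [136, 109]), (184, [133, 109]), (186, [132, 110]), (188, [136, 109]), (190, [136, 109]), (192, [137, 97]), (194, [135, 113]), (196, [137, 112]), (198, [135, 113]), (200, [135, 113]), (202, [136, 111]), (204, [11, 95]), (206, [4, 62]), (208, [5, 94]), (210, [10, 105]), (212, [12, 106]), (214, [10, 106])]
206 270 291 22
216 262 299 38
226 259 302 44
240 257 304 48
base far 0.012 [ 0.4919 -0.1852  0.012 ] [16.7  0.  31.2]
base far 0.026 [ 0.4896 -0.1822  0.026 ] [20.4  0.  17.2]
pocket now in tool [ 2.3 -0.5 17.3]
tip if floor [ 0.502  -0.1988  0.088 ] [ -0.6   0.1 -44.7] [280.8 270.8]
```

The base's far edge at (281,203) only fits the pocket floor: the axis comes out within 1 mm of the pocket centre, and a barrel resting on the rim would be impossible there. I unload slightly and then open gently.

```bash
python3 -m crank '[[[0,0,-1,0,1],[0,0,-1,0,1],[0,0,0,0,1],[0,0,0,0,1]]]' 4
python3 -m crank '[[[0,0,0,0,0.6],[0,0,0,0,0.5],[0,0,0,0,0.42],[0,0,0,0,0.36],[0,0,0,0,0.32],[0,0,0,0,0.28],[0,0,0,0,0.24],[0,0,0,0,0.2],[0,0,0,0,0.15],[0,0,0,0,0.1]]]'
python3 - <<'E'
from h import *
i=snap('wrist','w9.png');x=cv2.cvtColor(cv2.imread('pics/w9.png'),cv2.COLOR_BGR2HSV)
for r in(206,216,226,240,260,275,285):
  q=np.nonzero((x[r,:,1]<45)&(x[r,:,2]>75))[0];q=q[(q>235)&(q<330)];print(r,q.min() if len(q) else 0,q.max() if len(q) else 0,len(q))
v,u=np.nonzero(x[240:300,240:320,2]>225);print('tip',u.mean()+240,v.mean()+240,v.min()+240,v.max()+240,len(u))
E
```

```text
time: 16.13
position: [0.5004, -0.1979, 0.0433]
tool_rot: [1.406, 2.807, -0.001]
ft_force: [-1.1, -0.4, 6.7]
grip_width: 0.195
grip_force: 6.6
time: 16.97
position: [0.4994, -0.1974, 0.0421]
tool_rot: [-1.407, -2.809, 0.0]
ft_force: [-0.8, 0.2, -0.3]
grip_width: 0.429
grip_force: 0.0
206 0 0 0
216 268 295 28
226 261 302 42
240 259 305 44
260 255 309 55
275 258 306 49
285 267 296 30
tip 281.6818181818182 277.2306397306397 264 290 594
```

The part is released with no residual force, and its outline is symmetric about column 282. I open wider and retract straight up.

```bash
python3 -m crank '[[[0,0,0,0,0],[0,0,0,0,-0.2],[0,0,0,0,-0.2],[0,0,0,0,-0.2],[0,0,-5,0,-0.2],[0,0,-10,0,-0.2],[0,0,-15,0,-0.2],[0,0,-20,0,-0.2],[0,0,-20,0,-0.2],[0,0,-20,0,-0.2]]]'
python3 -m crank '[[[0,0,-20,0,-0.2],[0,0,-20,0,-0.2],[0,0,-10,0,-0.2],[0,0,0,0,-0.2],[0,0,0,0,-0.2],[0,0,0,0,-0.2]]]'
python3 - <<'E'
from h import *
i=snap('wrist','w10.png');t=snap('top','t10.png');s=ctrl.get_state();print(s['position'],s['ft_force'])
x=cv2.cvtColor(cv2.imread('pics/w10.png'),cv2.COLOR_BGR2HSV)
print('proj tip/shoulder/base',[proj(i,(.500,-.197,z)) for z in(.088,.074,.012)])
m=((x[:,:,1]<50)&(x[:,:,2]>70)).astype(np.uint8)
m[:120]=0;m[230:]=0;m[:,:245]=0;m[:,325:]=0
n,l,st,c=cv2.connectedComponentsWithStats(m);k=1+st[1:,4].argmax();print(st[k],c[k])
y=l==k
for r in range(st[k][1],st[k][1]+st[k][3],4):q=np.nonzero(y[r])[0];print(r,q.min(),q.max(),int(x[r,q,2].mean()))
a=cv2.imread('pics/top.png').astype(int);b=cv2.imread('pics/t10.png').astype(int)
print('bystander diff',abs(a-b)[200:235,138:215].mean(), abs(a-b)[200:235,80:120].mean())
E
```

```text
time: 17.85
position: [0.4997, -0.1973, 0.1342]
tool_rot: [1.406, 2.808, -0.0]
ft_force: [0.4, 0.4, -0.5]
grip_width: 0.597
grip_force: 0.0
time: 18.35
position: [0.4988, -0.1972, 0.1811]
tool_rot: [-1.406, -2.807, 0.0]
ft_force: [-0.2, -0.4, -0.3]
grip_width: 0.603
grip_force: 0.0
[ 0.49862861 -0.19709957  0.18081687] [ 0.73076494 -0.37809766 -0.03065921]
proj tip/shoulder/base [array([282.4, 202.9]), array([282.3, 199. ]), array([282.2, 184.8])]
[ 245  120   80  110 2393] [289.21353949 140.09694944]
120 245 324 193
124 245 324 193
128 245 324 192
132 245 324 122
136 245 324 110
140 245 324 109
144 245 324 110
148 322 324 185
152 323 324 185
156 322 324 198
160 322 324 193
164 322 324 195
168 322 324 176
172 322 324 194
176 322 324 195
180 322 324 194
184 322 324 202
188 321 324 199
192 321 324 185
196 321 324 200
200 321 324 195
204 321 324 198
208 321 324 199
212 321 324 197
216 321 324 203
220 320 324 194
224 320 324 189
228 320 324 195
bystander diff 17.268027210884355 24.246904761904762
```

Run:
```python
from h import *
x=cv2.cvtColor(cv2.imread('pics/w10.png'),cv2.COLOR_BGR2HSV)
m=((x[:,:,1]<60)&(x[:,:,2]>60)).astype(np.uint8);w=np.zeros_like(m);w[150:230,256:314]=m[150:230,256:314]
n,l,st,c=cv2.connectedComponentsWithStats(w);k=1+st[1:,4].argmax();print(st[k],c[k])
y=l==k
print([(r,*np.nonzero(y[r])[0][[0,-1]].tolist()) for r in range(st[k][1],st[k][1]+st[k][3],3)])
v,u=np.nonzero(y&(x[:,:,2]>225));print('tip',u.mean(),v.mean(),len(u))
for f in('top.png','t10.png'):
  b=cv2.imread('pics/'+f);h=cv2.cvtColor(b,cv2.COLOR_BGR2HSV);print(f,b[195:240,90:215].mean().round(1))
  q=np.zeros(h.shape[:2],np.uint8);q[198:245,90:215]=(h[198:245,90:215,1]<90)
  n,l,st,c=cv2.connectedComponentsWithStats(q)
  print([(st[j].tolist(),c[j].round(1).tolist()) for j in range(1,n) if st[j,4]>25])
```

```text
[ 266  174   33   42 1063] [282.13828786 195.18814675]
[(174, 283, 284), (177, 272, 290), (180, 271, 294), (183, 269, 294), (186, 269, 296), (189, 268, 296), (192, 268, 297), (195, 267, 297), (198, 266, 298), (201, 266, 298), (204, 267, 298), (207, 268, 296), (210, 271, 294), (213, 274, 290)]
tip nan nan 0
top.png 61.0
[([90, 207, 26, 19, 363], [102.4, 216.3]), ([142, 208, 20, 19, 279], [151.4, 216.6]), ([186, 221, 17, 17, 227], [194.1, 229.3])]
t10.png 77.8
[([142, 208, 20, 18, 280], [151.5, 216.5]), ([186, 221, 17, 17, 228], [194.0, 229.3])]<stdin>:7: RuntimeWarning: Mean of empty slice.
  ret = ret.dtype.type(ret / rcount)
```

The barrel's shoulder circle is centred at (282,200), against a prediction of (282,199) for standing upright on the pocket floor. The bystanders haven't moved in the top view.

```bash
python3 -c "
from bench import job;print(job.close_job())"
```

```text
the job is handed in; nothing more can be done
None
```

The long objective stands upright on the floor of the wooden block's open pocket, released, and the job is handed in at about 18.5 s; the other two parts have not moved, but my grip setting briefly gave 18 N per finger (about 36 N of the 45 N limit, above the advised 5–10 N), and the part was pressed onto the floor with about 12 N.

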